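# Hold a vial rack clamped on the shaker while its clamp bar is fastened

## Task

Set the teal vial rack upright on the shaker's platform, between the two side rails and lengthwise along the fixed fence, and let go of it. Then slide the sprung clamp bar forward by its orange tab until it presses the rack squarely against the fence, and finish while still holding the bar there with a steady push of about 10 N (springs squeezed in by about 11 mm), so that a colleague can tighten the bar's two thumbscrews. Do not let go of the bar at the end, do not touch the rack then and never crush it, and leave the timer, the clear bottle and the beaker where they stand.

Things in the scene. Friction and masses are not known exactly. Their poses are not given: they have to be found in the camera images.
- shaker: White orbital shaker, 240 x 240 mm, fixed; place and yaw vary. Origin: centre of its underside. +x: from its control panel to the fence, the way the clamp bar is pushed; +y along fence and bar; z up. On top a flat black mat 80 mm above the bench between two aluminium rails along x, 8 mm higher than the mat, inner faces at y = -100 and +100 mm. Nothing of it is higher than the bar's tab, 165 mm.
- platform (a point): Centre of the mat's surface, 80 mm straight above the shaker's origin; axes as the shaker's.
- fence: The fixed cross bar on the shaker's +x side, aluminium with a dark rubber face. Its frame is the shaker's. The face looks to -x at x = +88 mm, reaches from 4 to 32 mm above the mat and is 170 mm long; the thumbscrews on the bar's ends (y = -107 and +107 mm) reach 46 mm above the mat.
- fence_face (a point): Middle of the fence's rubber face, at mat level (80 mm above the bench); axes as the shaker's.
- rack: Teal rack with small capped vials fixed in it: 50 mm wide (its x), 160 mm long (its y), block 40 mm high, caps up to 54 mm above its underside, about 0.2 kg. Loose; it starts on the bench. Origin: centre of its underside, z up. Grip it from above across its 50 mm width; either end may point either way.
- clamp_bar: The sliding aluminium clamp bar on the shaker's -x side, 26 mm deep, lying across the rails with a thumbscrew at each end (tops 42 mm above the mat) and an orange upright tab at its middle. Its origin moves with the bar.
- bar_slide (a joint): Slide of the clamp bar along the shaker's +x (m): 0 fully back, 0.095 the end of its track; starts between 0 and 0.012. It slides with about 1 N of friction; its thumbscrews are loose, so squeezed springs push it back if it is let go.
- clamp_grip (a point): Grip point in the orange tab at the middle of the clamp bar, 145 mm above the bench, moving with the bar; axes as the shaker's. The tab is 14 mm thick along x, 44 mm wide along y and free from 111 to 165 mm above the bench. Grip it from above across its thickness, or push on its back (-x) face, 7 mm behind this point. The strip's relaxed face is 47 mm ahead of it.
- strip: Sprung pressure strip in front of the clamp bar: dark rubber face, 150 mm long, from 4 to 32 mm above the mat, on two guide pins with coil springs; it travels with the bar. With bar_slide and spring_travel 0 its frame is the shaker's and its face, looking to +x, lies at x = -30 mm, 118 mm from the fence.
- strip_face (a point): Middle of the strip's rubber face, at mat level (80 mm above the bench); it moves forward by bar_slide and back by spring_travel.
- spring_travel (a joint): How far the strip's springs are squeezed (m): 0 relaxed, 0.016 solid. Both together give 1 N per mm. The rack's friction on the mat takes up to about 3 N of that, on the way and at the fence.
- timer: White bench timer, 46 x 68 x 52 mm, loose bystander. Origin: centre of its underside.
- clear_bottle: Clear bottle with blue cap, 56 mm across, 102 mm high, loose bystander. Origin: centre of its underside.
- beaker: Small glass beaker, 45 mm across, 52 mm high, loose bystander. Origin: centre of its underside.

How it is judged:
By the outcome, as a careful person would: the job done as asked, in the order asked, and still so for the second after the job is handed in, while the arm keeps its last pose, push and grip.
It also fails if it takes over 54 s, if anything falls off the work surface, if the arm or the gripper's body presses on something with over 40 N, if the wrist force passes 120 N, or if a joint passes its speed limit or range.

## Robot

A 6-joint arm with a two-finger parallel gripper is mounted at the origin on a cart in front of the work surface, level with it; the furniture and walls round the work are solid. World frame = base frame: x ahead of the robot, y to its left, z up, the work surface at z = 0. Lengths are in m, angles in rad, forces in N, time in s.
With the tool pointing down it reaches from about 0.325 to 0.925 m from the base axis. Payload 3.1 kg.
Tool frame: the origin (TCP) lies on the centre line of the jaws, within the pads' length; the fingertips stand 25 mm ahead of it and the grasp point (between the pads) lies 6 mm ahead of it; z points along the fingers, y is the line along which they close (so a half turn about z gives the same grasp; the last joint's range is limited). The gripper opens to 85 mm and grips with 20 to 120 N. Pads are 22 mm wide; open, the fingers measure 114 mm over their backs; the gripper's body (76 mm by 85 mm) begins 54 mm behind the grasp point. The pads swing forward as they close: fully open they stand 13 mm farther back than shut.
Start: joints at [1.149, 0.217, 1.613, -0, 1.311, -0.112], TCP at [0.191, 0.595, 0.256] pointing down, gripper open.
Joint ranges: [-2.75, 2.75], [-0.78, 2.1], [0.31, 2.55], [-1.13, 4.27], [0.13, 2.63], [-2.58, 2.58]. Speed limits (rad/s): [2.79, 2.79, 3.14, 3.14, 3.14, 3.14].

## Interface

Orientations are given as a 3x3 rotation matrix whose columns are the frame's x, y, z axes.
In Python, from cell import ctrl, imaging gives the robot as it stands. Calls block until the motion is done:
- ctrl.movep(position, orientation): joint-space move of the TCP to a pose.
- ctrl.move_linear(position, attitude=None, max_speed=0.15): straight line of the TCP; attitude=None keeps the orientation; max_speed is the mean speed in m/s.
- ctrl.move_j(angles): joint-space move.
- ctrl.gripper_to(opening): finger opening in m; the grip force is fixed at half the most; returns when the fingers have stopped.
- ctrl.sleep(seconds).
- ctrl.solve_ik(position, orientation): joint angles nearest the present ones, or None.
- ctrl.get_obs(): the state.
- imaging.snapshot(name): name is "side" or "top" or "wrist"; returns (picture, depth): 480x640x3 uint8, red, green, blue; 480x640 float32, m along the optical axis (not along the pixel's ray), 0 where there is no reading.
- imaging.camera_info(name): a dict with "vertical_fov" (degrees; the focal length in pixels is half the picture's height over the tangent of half this angle, whatever the lens; pixels are square), "cx", "cy" (the principal point, pixels), "T" (4x4, takes a point from camera to world coordinates). Camera axes: x right, y down, z forward; pixel columns grow to the right and rows downward; lengths in m; the calibration is good to about 2 mm. A picture is of the moment at which its call begins: read the wrist's pose just before it. camera_info takes no time and is no camera call; for the wrist camera it gives the pose at the moment of the call.
A pose or a line that the arm cannot do raises ctrl.IKError and nothing moves.
- ctrl.close_job(): hands the job in; it is judged then, once.
The state is a dict: "time_s": time; "joint_positions": joint angles; "dq": joint speeds; "effort": joint torques, N m; "position": TCP position; "tool_rot": TCP orientation; "wrist_force": force on the tool from outside, world axes, zero at the start; "wrist_torque": the same for the moment, N m; "opening": finger opening in m; "gripper_force": force on a finger pad.
Only numpy, scipy, OpenCV 4.12 (cv2) and the standard library are available. Lean on these libraries where they do the work, as an engineer would, in place of code of your own. Each camera call takes 0.05 s, during which the arm holds its last target. There are 200 camera calls.

## Working session

There is one attempt and no reset: what is moved stays moved. The work goes in short steps, each a Python script; the robot and the scene stay as the last script left them, time stands still between calls to the robot, and variables do not carry over. Pictures are saved under pics/ and viewed, at most 10 in all, crops included, and the job is handed in when it is done.

```bash
ls; mkdir -p pics; python3 - <<'E'
from cell import ctrl, imaging
import cv2, numpy as np
for n in ("top","side"):
    p,d=imaging.snapshot(n); i=imaging.camera_info(n)
    cv2.imwrite(f"pics/{n}0.png",p[:,:,::-1]); np.savez(f"{n}0.npz",p=p,d=d,T=i["T"],f=240/np.tan(np.radians(i["vertical_fov"]/2)),c=[i["cx"],i["cy"]])
    print(n,i,(d>0).mean())
print(ctrl.get_obs())
E
```

```text
pics
top {'vertical_fov': 44.42353790403675, 'cx': 317.786221235567, 'cy': 243.28009075206268, 'T': array([[ 2.64112942e-03, -9.84111908e-01,  1.77529651e-01,
         2.62549106e-01],
       [-9.99751057e-01,  1.33467426e-03,  2.22720021e-02,
         2.80104365e-01],
       [-2.21550868e-02, -1.77544280e-01, -9.83863395e-01,
         1.45054925e+00],
       [ 0.00000000e+00,  0.00000000e+00,  0.00000000e+00,
         1.00000000e+00]])} 0.9833040364583333
side {'vertical_fov': 44.42987686643357, 'cx': 316.79529346337324, 'cy': 237.84574046560073, 'T': array([[-0.87649314, -0.14455958,  0.45919746, -0.07175489],
       [-0.48095531,  0.3045882 , -0.82213626,  1.29415309],
       [-0.02101845, -0.94145024, -0.33649616,  0.54398546],
       [ 0.        ,  0.        ,  0.        ,  1.        ]])} 0.9952278645833333
{'time_s': 0.1, 'joint_positions': array([ 1.14876021e+00,  2.17680717e-01,  1.61480521e+00,  1.36147385e-05,
        1.31132104e+00, -1.12200469e-01]), 'dq': array([-1.69301928e-03, -2.70941332e-03, -5.96208358e-03, -1.59626586e-03,
       -1.33241997e-03,  9.19781239e-05]), 'effort': array([-4.54173423e-04, -3.98079658e+01, -3.04969597e+01, -9.54221628e-05,
        4.27484789e-03, -5.73145414e-06]), 'position': array([0.19025189, 0.59460718, 0.25508109]), 'tool_rot': array([[-9.52382505e-01,  3.04904443e-01, -9.19027895e-04],
       [ 3.04905716e-01,  9.52380410e-01, -2.01463054e-03],
       [ 2.60994361e-04, -2.19891574e-03, -9.99997548e-01]]), 'wrist_force': array([ 0.94683056,  0.13784621, -0.38326165]), 'wrist_torque': array([-0.02544275, -0.01316173, -0.0211917 ]), 'gripper_force': 0.0, 'opening': 0.08537401724750253}
```

View pics/top0.png

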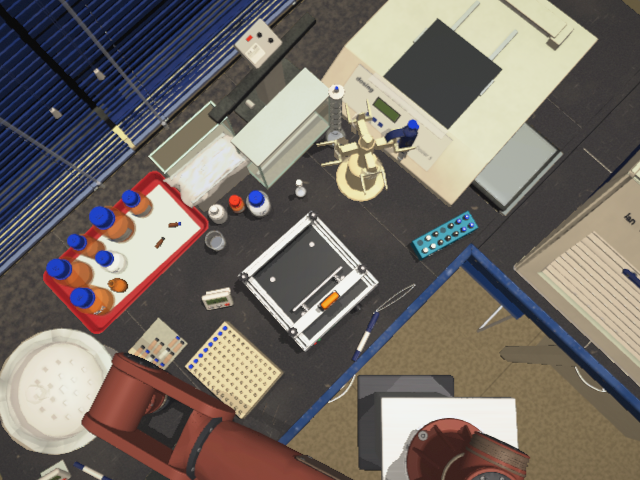

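View pics/side0.png

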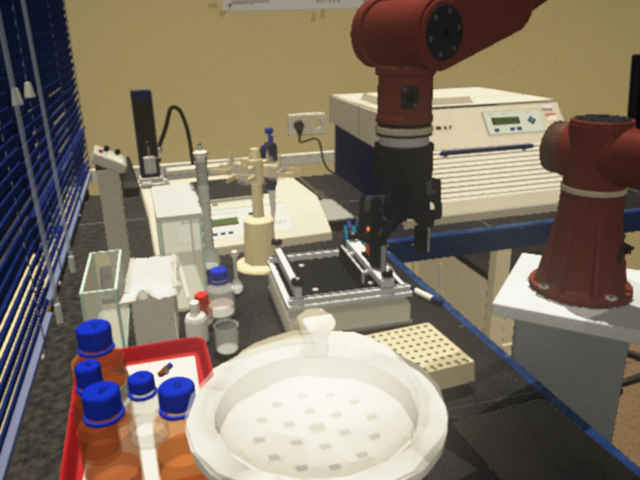

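The top view shows the shaker centred near (310,282), with its fence on the upper-left edge (243,277)–(312,218) and the orange tab at (329,299). The teal rack is at (445,235), the beaker at (215,240), the timer at (217,299) and the blue-capped bottle at (258,203). In the side view the gripper hides part of the shaker.

```bash
cat > h.py <<'E'
import numpy as np, cv2
def cloud(z):
    d=z["d"]; v,u=np.mgrid[:480,:640]; c=z["c"]; f=z["f"]
    P=np.stack([(u-c[0])/f*d,(v-c[1])/f*d,d],-1)
    return P@z["T"][:3,:3].T+z["T"][:3,3]
def plane(z,uv,h):
    uv=np.atleast_2d(uv).astype(float); r=np.c_[(uv-z["c"])/z["f"],np.ones(len(uv))]@z["T"][:3,:3].T; o=z["T"][:3,3]
    return o+r*((h-o[2])/r[:,2])[:,None]
def rect(P):
    (c,s,a)=cv2.minAreaRect((P[:,:2]*1000).astype(np.float32)); return np.round(c,1),np.round(s,1),round(a,2)
E
python3 - <<'E'
import numpy as np, cv2
from h import *
z=np.load("top0.npz"); W=cloud(z); hsv=cv2.cvtColor(z["p"],cv2.COLOR_RGB2HSV); H,S,V=cv2.split(hsv)
v,u=np.mgrid[:480,:640]
def box(a,b,c,d): return (u>a)&(u<b)&(v>c)&(v<d)
teal=box(405,485,200,265)&(H>82)&(H<100)&(S>100)
print("teal",teal.sum(),np.percentile(W[teal][:,2],[5,50,95]))
t=W[teal&(W[...,2]>.03)];print(rect(t))
m=box(405,485,200,265)&(W[...,2]>.03)&(W[...,2]<.07); print("rack by height",rect(W[m]))
m=m&(W[...,2]<.045);  print("rack@40 ray",rect(plane(z,np.c_[u[teal],v[teal]],.04)))
o=box(300,360,275,325)&(H>8)&(H<20)&(S>150)&(V>120)
print("tab",o.sum(),np.percentile(W[o][:,2],[5,50,95])); q=o&(W[...,2]>.158); print(rect(W[q]),rect(plane(z,np.c_[u[q],v[q]],.165)))
sh=box(225,390,200,360)
for lo,hi in((.075,.083),(.084,.095),(.1,.118),(.118,.13),(.06,.135)):
    m=sh&(W[...,2]>lo)&(W[...,2]<hi); print(lo,hi,m.sum(),rect(W[m]))
m=(sh&(W[...,2]>.1)&(W[...,2]<.132)).astype(np.uint8)
n,l,st,c=cv2.connectedComponentsWithStats(m)
for i in range(1,n):
    if st[i,4]>40: print("comp",st[i],c[i],rect(W[l==i]),W[l==i][:,2].mean())
big=cv2.resize(z["p"][190:370,200:500],None,fx=2.6,fy=2.6,interpolation=cv2.INTER_CUBIC); cv2.imwrite("pics/crop.png",big[:,:,::-1])
for n,b in(("timer",box(195,240,282,318)),("bottle",box(240,275,180,220)),("beaker",box(200,230,225,255))):
    m=b&(W[...,2]>.02); print(n,rect(W[m]),W[m][:,2].max())
E
```

```text
teal 1059 [0.01890544 0.03863947 0.04372067]
(array([441.8, 122. ]), array([ 75.4, 472.1]), 39.51)
rack by height (array([559.4,  14.2]), array([ 95.6, 161.1]), 28.93)
rack@40 ray (array([537.6,   5.5]), array([ 52. , 166.9]), 28.79)
tab 140 [0.13208986 0.16240797 0.16720697]
(array([369.6, 283.9]), array([14.2, 42.1]), 41.94) (array([369.2, 283.9]), array([14.1, 42.1]), 41.93)
0.075 0.083 5579 (array([474.4, 380.5]), array([369.7, 235.6]), 42.36)
0.084 0.095 1184 (array([468.5, 375.1]), array([345.5, 227.3]), 42.22)
0.1 0.118 1745 (array([476.6, 385.4]), array([312.8, 229.4]), 43.5)
0.118 0.13 253 (array([434.1, 344.1]), array([191.1, 233.9]), 42.49)
0.06 0.135 10117 (array([432. , 349.4]), array([373.8, 355.1]), 0.27)
comp [238 210  80  73 720] [278.93194444 247.04444444] (array([496.6, 401.4]), array([ 22.1, 233.9]), 42.23) 0.11245992054445011
comp [287 263  81  75 989] [326.59049545 300.47623862] (array([375., 290.]), array([ 31.1, 233.9]), 42.58) 0.10765676932284156
comp [292 265  50  47 263] [316.57794677 288.06844106] (array([398. , 311.1]), array([ 15.4, 149.3]), 42.67) 0.10907263275496483
timer (array([339.6, 430.8]), array([334.4,  53.1]), 71.96) 1.4505492499912718
bottle (array([459. , 401.6]), array([452.,  95.]), 19.86) 1.4505492499912718
beaker (array([403.5, 446.4]), array([434.1,  42.8]), 44.22) 1.4505492499912718
```

View pics/crop.png

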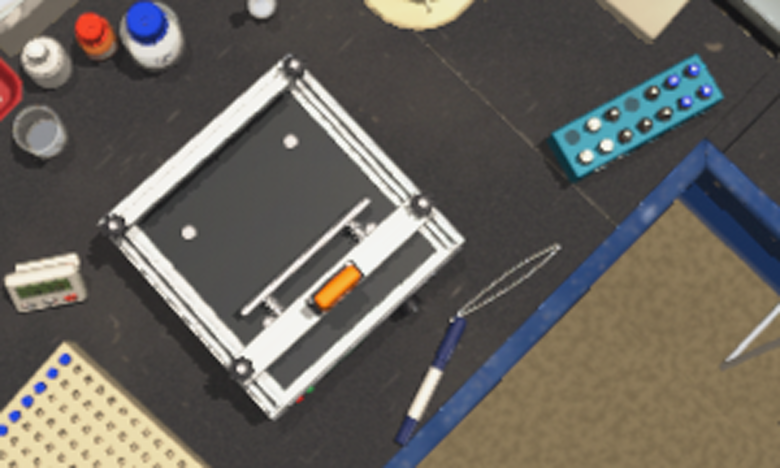

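The crop confirms the layout: fence upper left, strip and bar lower right, and an empty mat between them. The heights, tab size (14 x 42) and yaw (~42.4°) agree with the description. Next I move above the rack for a close look.

```bash
cat >> h.py <<'E'
def R(deg):
    c,s=np.cos(np.radians(deg)),np.sin(np.radians(deg)); return np.array([[-s,c,0],[c,s,0],[0,0,-1.]])
def snap(name,tag):
    from cell import imaging
    i=imaging.camera_info(name); p,d=imaging.snapshot(name)
    z=dict(p=p,d=d,T=np.array(i["T"]),f=240/np.tan(np.radians(i["vertical_fov"]/2)),c=np.array([i["cx"],i["cy"]]))
    np.savez(tag+".npz",**z); cv2.imwrite(f"pics/{tag}.png",p[:,:,::-1]); return z
E
python3 - <<'E'
from cell import ctrl
from h import *
z=np.load("top0.npz"); W=cloud(z)
print("blue rim z",W[252,470],W[262,455], W[258,462])
print(ctrl.solve_ik([.539,.003,.25],R(28.8)),ctrl.solve_ik([.539,.003,.25],R(208.8)))
ctrl.movep([.539,.003,.25],R(28.8)); ctrl.gripper_to(.07)
z=snap("wrist","w1"); H,S,V=cv2.split(cv2.cvtColor(z["p"],cv2.COLOR_RGB2HSV)); W=cloud(z)
t=(H>82)&(H<100)&(S>100); print(t.sum(),np.percentile(W[t][:,2],[2,10,50,90,98]))
q=t&(abs(W[...,2]-.04)<.004); print(rect(W[q]),rect(W[t])); o=ctrl.get_obs(); print(o["time_s"],o["position"],o["opening"],z["T"])
E
```

```text
blue rim z [ 0.50279485 -0.06733904 -0.00642299] [ 0.47688813 -0.02808396 -0.00174845] [ 0.48656612 -0.04526886  0.00057864]
[-1.24670165e-01  3.93937730e-02  1.82282631e+00 -4.44089210e-16
  1.27937257e+00 -6.27324990e-01] [-1.24670165e-01  3.93937730e-02  1.82282631e+00 -4.44089210e-16
  1.27937257e+00  2.51426766e+00]
7255 [0.02895683 0.0401806  0.04136499 0.04247157 0.29868499]
(array([ 5.394e+02, -1.000e-01]), array([ 50.1, 158.3]), 28.77) (array([564.8, -18.1]), array([121.1, 228.3]), 47.32)
2.9 [0.53900572 0.00331073 0.24997061] 0.06979005407713175 [[ 8.75952444e-01  4.59789028e-01  1.45949874e-01  5.01265409e-01]
 [ 4.82397126e-01 -8.34538674e-01 -2.66154495e-01  7.08148926e-02]
 [-5.74102812e-04  3.03544480e-01 -9.52817096e-01  3.69039913e-01]
 [ 0.00000000e+00  0.00000000e+00  0.00000000e+00  1.00000000e+00]]
```

View pics/w1.png

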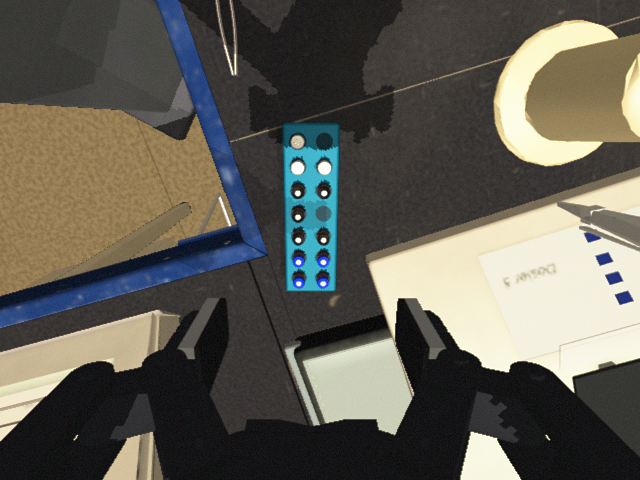

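The wrist view shows the rack at (311,207) with its surroundings clear. Its size (50 x 158 mm) and height (40 mm) match, with the centre at (0.5394, 0.000) and the width axis at 28.8°. I grip it now, carry it over the shaker and look again.

```bash
python3 - <<'E'
from cell import ctrl
from h import *
ctrl.movep([.5394,0,.12],R(28.8)); ctrl.move_linear([.5394,0,.033],max_speed=.1)
print(ctrl.get_obs()["wrist_force"])
ctrl.gripper_to(.04); o=ctrl.get_obs(); print(o["opening"],o["gripper_force"],o["wrist_force"])
ctrl.move_linear([.5394,0,.25],max_speed=.2)
ctrl.movep([.4464,.3547,.25],R(42.4)); o=ctrl.get_obs(); print(o["time_s"],o["position"],o["opening"],o["wrist_force"])
z=snap("wrist","w2"); t=snap("top","t2")
W=cloud(z); H,S,V=cv2.split(cv2.cvtColor(z["p"],cv2.COLOR_RGB2HSV))
m=(H>82)&(H<100)&(S>100)&(W[...,2]<.29); print(np.percentile(W[m][:,2],[2,10,50,90,98])); 
m&=abs(W[...,2]-np.median(W[m][:,2]))<.004;print("rack in hand",rect(W[m]))
E
```

```text
[ 0.09919882 -0.40393831 -0.33499355]
0.049068745036357934 64.87433552742004 [ 1.58596113 -0.29574064  3.69506564]
7.4167 [0.44695816 0.35378887 0.24977465] 0.04845387184957776 [ 0.06559922 -0.25240473 -2.11812289]
[0.25488877 0.25604164 0.25696021 0.25776406 0.25833325]
rack in hand (array([431.1, 370.3]), array([ 50.3, 114.5]), 42.33)
```

View pics/w2.png

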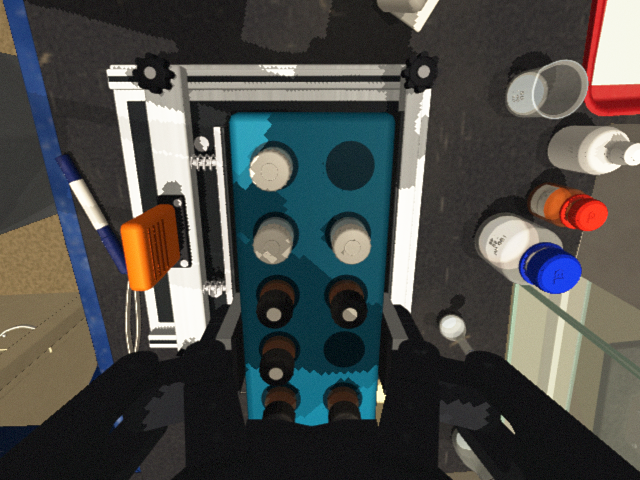

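The rack is held straight above the mat. The fence is at columns 400–430, the strip face at column 220 and the tab at (150,245). I check the fence and strip lines from this closer view.

```bash
python3 - <<'E'
from h import *
z=np.load("w2.npz"); W=cloud(z); v,u=np.mgrid[:480,:640]; a=np.radians(42.4)
X=1000*(W[...,0]*np.cos(a)+W[...,1]*np.sin(a)); Y=1000*(-W[...,0]*np.sin(a)+W[...,1]*np.cos(a)); Z=W[...,2]
for n,b,lo,hi in(("fence",(u>385)&(u<445)&(v>100)&(v<330),.105,.118),("strip",(u>205)&(u<240)&(v>125)&(v<300),.105,.118),("bar",(u>170)&(u<205)&(v>100)&(v<340),.1,.118)):
    m=b&(Z>lo)&(Z<hi); print(n,m.sum(),np.median(Z[m]))
    for y0 in range(-100,70,20):
        k=m&(Y>y0)&(Y<y0+20)
        if k.sum()>20: print(y0+10,np.round(np.percentile(X[k],[3,50,97]),1))
m=(v<100)&(u>100)&(u<450)&(Z>.115)&(Z<.13)
for n,k in(("knobF",m&(u>390)),("knobB",m&(u<200))): print(n,k.sum(),X[k].mean(),Y[k].mean())
m=(v>100)&(v<290)&(u>110)&(u<190)&(Z>.162)&(Z<.17); print("tab",m.sum(),X[m].mean(),Y[m].min(),Y[m].max())
E
```

```text
fence 4399 0.11141753912471358
-90 [626.6 634.3 640.8]
-70 [626.5 633.2 640.8]
-50 [626.6 633.3 640.8]
-30 [626.5 633.3 640.8]
-10 [626.6 633.2 640.9]
10 [626.6 633.2 640.9]
30 [626.6 633.3 640.8]
50 [626.8 634.3 641. ]
strip 2153 0.11160235751572128
-90 [494.1 505.3 509.4]
-70 [501.6 506.  509.4]
-50 [501.7 506.1 509.4]
-30 [501.7 506.2 509.4]
-10 [501.7 506.4 509.4]
10 [501.5 506.  509.4]
30 [501.9 506.1 509.5]
bar 6086 0.10696021775850997
-90 [457.3 470.  481.3]
-70 [460.  473.7 481.3]
-50 [469.  475.8 481.4]
-30 [468.9 475.6 481.3]
-10 [467.3 475.1 481.4]
10 [468.7 477.4 489.7]
30 [470.8 477.1 481.4]
50 [472.9 478.  481.5]
knobF 1166 634.6469547117259 65.6432217391689
knobB 1154 469.5414377031206 65.90432958319515
tab 1533 463.6432593756792 -61.333313720857454 -18.692199589273013
```

The yaw holds at 42.4°. The gap runs from 510 to 626.3 along x with the centre line at y ≈ -40, so I lower the rack into the middle and let go.

```bash
cat >> h.py <<'E'
A=42.4
def wp(x,y,z): c,s=np.cos(np.radians(A)),np.sin(np.radians(A)); return [(x*c-y*s)/1000,(x*s+y*c)/1000,z]
E
python3 - <<'E'
from cell import ctrl
from h import *
p=lambda z:wp(568.2,-40,z)
ctrl.move_linear(p(.14),R(A),max_speed=.12)
for h in np.arange(.118,.109,-.001):
    ctrl.move_linear(p(h),max_speed=.03); f=ctrl.get_obs()["wrist_force"]
    if h<.117: print(round(h,4),f)
    if f[2]>1.5: break
ctrl.gripper_to(.062); print(ctrl.get_obs()["opening"])
ctrl.move_linear(p(.25),max_speed=.2)
ctrl.gripper_to(.04)
ctrl.movep(wp(463.6,-40,.25),R(A))
z=snap("wrist","w3"); t=snap("top","t3"); print(ctrl.get_obs()["time_s"],ctrl.get_obs()["opening"])
for z in(z,t):
    W=cloud(z); H,S,V=cv2.split(cv2.cvtColor(z["p"],cv2.COLOR_RGB2HSV))
    m=(H>82)&(H<100)&(S>100)&(abs(W[...,2]-.12)<.004);r=rect(W[m]);print("rack",m.sum(),r)
    a=np.radians(A);c=r[0];print(c[0]*np.cos(a)+c[1]*np.sin(a),-c[0]*np.sin(a)+c[1]*np.cos(a))
E
```

```text
0.117 [ 0.65415598 -0.21077437 -3.32573546]
0.116 [ 0.36983823  0.01766869 -2.90334057]
0.115 [ 0.45853323 -0.40106612 -2.28043532]
0.114 [-0.89202768 -0.07372842 -1.80620198]
0.113 [-3.36496286 -1.32438543  5.96340295]
0.06219169211881137
12.775 0.040209409906780166
rack 10915 (array([430.8, 337.2]), array([178.1, 219.5]), 46.02)
545.5013258348622 -41.482327712020066
rack 717 (array([446.6, 356.7]), array([ 49.1, 159.3]), 42.94)
570.3178167746339 -37.73642629363815
```

View pics/w3.png

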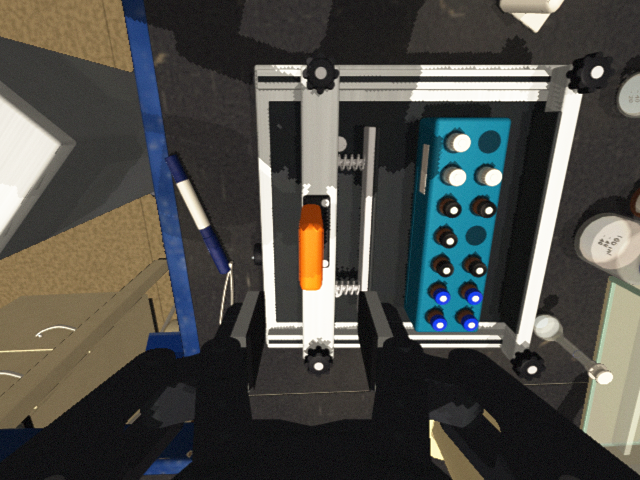

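The rack stands upright between the rails and parallel to the fence, with the tab at (313,247). Now I grip the tab and push the bar forward.

```bash
python3 - <<'E'
from cell import ctrl
from h import *
a=np.radians(A); ux=np.array([np.cos(a),np.sin(a),0]); uy=np.array([-np.sin(a),np.cos(a),0])
ctrl.move_linear(wp(463.6,-40,.151),R(A),max_speed=.12)
f0=ctrl.get_obs()["wrist_force"]; print("f0",f0)
ctrl.gripper_to(.005); o=ctrl.get_obs(); print(o["opening"],o["gripper_force"],o["wrist_force"])
def go(x,s):
    ctrl.move_linear(wp(x,-40,.151),max_speed=s); ctrl.sleep(.15); o=ctrl.get_obs(); f=o["wrist_force"]-f0
    print(x,"X",round(1000*o["position"]@ux,2),"Y",round(1000*o["position"]@uy,2),"F",round(f@ux,2),round(f@uy,2),round(f[2],2),round(o["time_s"],2))
go(475,.04); go(500,.04)
for x in (515,524,528,530,532,534,536): go(x,.03)
snap("top","t4"); z=snap("wrist","w4"); W=cloud(z)
E
```

```text
f0 [ 0.78694137 -0.28885159  0.68535014]
0.013567915918163621 59.76746320724487 [-1.12676958  0.23598257  5.51558317]
475 X 476.18 Y -40.19 F 1.17 0.76 5.95 14.68
500 X 500.63 Y -40.2 F -1.32 1.95 5.31 15.61
515 X 515.49 Y -40.2 F -1.33 0.54 5.33 16.41
524 X 524.62 Y -40.21 F -1.31 0.58 5.26 17.01
528 X 528.6 Y -40.22 F -0.63 -0.09 6.39 17.44
530 X 530.41 Y -40.22 F -1.68 0.87 6.13 17.84
532 X 532.27 Y -40.22 F -3.19 1.06 6.21 18.24
534 X 533.99 Y -40.2 F -2.66 0.25 7.62 18.64
536 X 535.61 Y -40.23 F -4.33 0.48 8.11 19.04
```

View pics/w4.png

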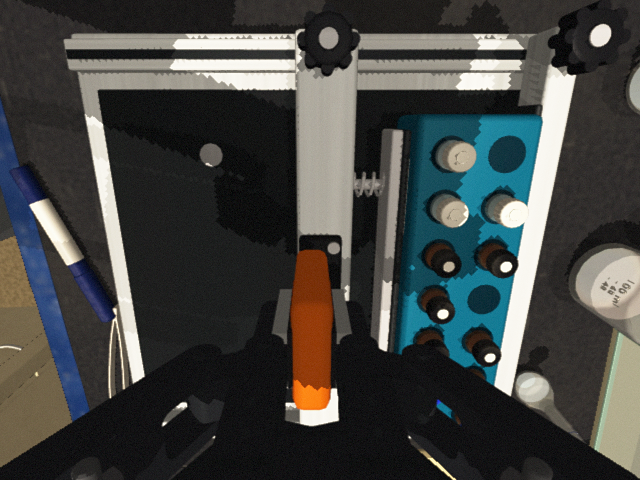

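The rack now sits between the strip (col ~395) and the fence (col ~535). I measure the compression from the bar-to-strip distance, which was 28.0 mm relaxed, and push on to about 11 mm.

```bash
cat > meas.py <<'E'
from h import *
def meas(z,dev):
    W=cloud(z); v,u=np.mgrid[:480,:640]; a=np.radians(A)
    X=1000*(W[...,0]*np.cos(a)+W[...,1]*np.sin(a)); Y=1000*(-W[...,0]*np.sin(a)+W[...,1]*np.cos(a)); Z=W[...,2]
    H,S,V=cv2.split(cv2.cvtColor(z["p"],cv2.COLOR_RGB2HSV)); teal=(H>82)&(H<100)&(S>100)
    for lo in range(-30,40,14):
        b=(Y>lo)&(Y<lo+14); out=[lo+7]
        for m in (b&(v<330)&(u>290)&(u<356)&(Z>.1)&(Z<.111), b&(v<330)&(u>370)&(u<430)&(Z>.108)&(Z<.1155)&~teal, b&teal&(abs(Z-.12)<.003), b&~teal&(u>500)&(u<600)&(Z>.107)&(Z<.1155)):
            out.append(np.round(np.percentile(X[m],[3,97]),1) if m.sum()>15 else None)
        print(*out)
E
python3 - <<'E'
from meas import *
meas(np.load("w4.npz"),0)
E
```

```text
-23 [528.4 553.7] [568.7 576.1] [576.9 622.5] [631.7 641. ]
-9 [528.6 553. ] [568.7 576.4] [577.2 623.3] [631.5 640.9]
5 [528.8 553.3] [568.6 576.6] [577.  623.2] [631.7 640.8]
19 [528.9 553.2] [568.7 576.4] [577.2 623.8] [631.4 640.8]
33 [528.7 553. ] [568.7 576.4] [577.4 623.5] [631.2 640.9]
```

Compression is about 5 mm and the rack is square (rear edge at 577 all along), at the fence. I need about 6 mm more.

```bash
python3 - <<'E'
from cell import ctrl
from meas import *
a=np.radians(A); ux=np.array([np.cos(a),np.sin(a),0]); f0=np.array([.79,-.29,.69])
for x in (538,540,542,543):
    ctrl.move_linear(wp(x,-40,.151),max_speed=.03); ctrl.sleep(.3); o=ctrl.get_obs(); f=o["wrist_force"]-f0
    print(x,round(1000*o["position"]@ux,2),"F",round(f@ux,2),round(f[2],2),round(o["time_s"],2))
F=[]
for _ in range(6): ctrl.sleep(.05); F.append((ctrl.get_obs()["wrist_force"]-f0)@ux)
print(np.mean(F)); meas(snap("wrist","w5"),0)
E
```

```text
538 537.19 F -6.46 10.12 19.69
540 538.77 F -7.97 10.06 20.24
542 540.38 F -8.71 11.31 20.79
543 541.04 F -10.35 10.92 21.34
-11.17020074337339
-23 [533.7 559.1] [568.6 576.3] [576.9 623.1] [631.3 640.8]
-9 [534.3 558.5] [568.7 576.5] [577.3 623.6] [631.2 641.1]
5 [532.9 558.7] [568.7 576.5] [577.1 623.6] [631.2 640.9]
19 [534.2 558.4] [568.7 576.5] [577.3 623.7] [631.3 640.9]
33 [534.3 558.4] [568.7 576.3] [577.4 623.5] [631. 641.]
```

```bash
python3 - <<'E'
from cell import ctrl
from meas import *
ctrl.move_linear(wp(543.6,-40,.151),max_speed=.02); ctrl.sleep(.8)
a=np.radians(A); ux=np.array([np.cos(a),np.sin(a),0]); F=[]
for _ in range(6): ctrl.sleep(.05); F.append((ctrl.get_obs()["wrist_force"]-[.79,-.29,.69])@ux)
o=ctrl.get_obs(); print(np.mean(F),o["time_s"],o["opening"],np.abs(o["dq"]).max()); meas(snap("wrist","w6"),0); snap("side","s6"); snap("top","t6")
E
```

```text
-11.78146409394563 23.0417 0.013378157406323064 0.002030551647808584
-23 [534.1 559.5] [568.7 576.4] [577.  623.3] [631.1 640.9]
-9 [534.7 558.8] [568.7 576.4] [577.2 623.4] [631.2 640.8]
5 [533.7 559.1] [568.7 576.5] [577.  623.5] [631.1 640.8]
19 [534.5 558.8] [568.7 576.4] [577.3 623.7] [631.2 641. ]
33 [534.7 558.7] [568.7 576.3] [577.5 623.5] [631.  640.9]
```

View pics/t6.png

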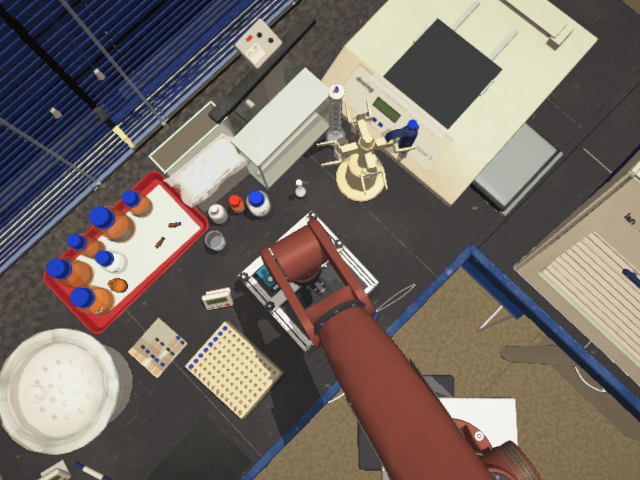

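The bystanders stand where they were: timer (217,299), beaker (215,240), bottle (258,203). The springs are squeezed by about 10.6 mm, the push is about 11 N and steady, and the rack is square against the fence.

```bash
python3 -c "
from cell import ctrl
print(ctrl.close_job())"
```

```text
the job is handed in; nothing more can be done
None
```

The job is handed in: the rack stands upright and square against the fence, and the arm still grips the orange tab, pushing the bar with about 11–12 N measured at the wrist (springs squeezed about 10.6 mm); the timer, bottle and beaker were not moved.

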